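# Measure the salami portion with the sprung slide gauge

## Task

Measure how far the salami sticks out past the cutting frame: take the black upright tab of the sprung gauge, pull the slide out until its pointer is level with the salami's free flat end (to within half a centimetre) and hold it there for a second. Then guide the slide gently back until it is fully home, without letting it snap, and let go, so that the small brass rider it pushed along stays behind level with the salami's end. Do not shift the salami or disturb the other things on the counter.

Things in the scene. Friction and masses are not known exactly. Their poses are not given: they have to be found in the camera images.
- board: White plastic board, 440 x 260 x 12 mm, fixed; origin at its underside's centre, z up, +x = the pull direction. Salami along x at board y = +50 mm; gauge rail and slide along x at y = -40 mm. Steel cutting frame around the salami at x = -54 mm: 8 thick, 96 wide, top at 97 mm height. Spring case from x = -210 to -60 mm, 44 wide, top at 46 mm.
- gauge (a joint): Extension of the sprung gauge slide in m: 0 fully home, grows along board +x as it is pulled out, stop at 0.165. The spring pulls it home with about 1.5 N at home and 12 N at 0.15.
- gauge_tab (a point): Centre of the top face of the slide's black upright tab: 12 mm thick along the pull, 30 wide across it, 56 tall, top 93 mm and foot 37 mm above the counter. Best pinched from above, fingers closing along the pull. Only the salami, 63 mm away at its side, and the frame stand higher than 47 mm near it. Axes as the board's.
- gauge_pointer (a point): Tip of the slide's steel pointer, a 3 mm thick bar reaching from the foot of the tab towards the salami's side, 34 mm above the counter. The middle of the pointer, the middle of the tab and the slide's pushing lug's front face are at the same place along the pull. Axes as the board's.
- rider (a joint): Position of the rider along the pull in m, on the same zero as the gauge slide (equal when the slide's lug touches it). It starts somewhere near the home end, is pushed outwards by the slide and stays by friction (about 1 N) where it is left; range 0 to 0.17.
- rider_edge (a point): Top of the measuring (home-side) face of the small brass rider, 12 x 14 x 18 mm, on the track beside the gauge rail (board y = -64 mm), 44 mm above the counter. This face is what the slide's lug pushes on. Axes as the board's.
- salami: Dark red salami, 54 mm diameter, 260 mm long, 0.65 kg, lying loose on the board between low rails, through the cutting frame; origin under its middle, its x axis along its length towards the free flat cut end (the end beyond the frame on the gauge's pull side). Its top is 66 mm above the counter.
- salami_end (a point): Centre of the salami's free flat cut end, 39 mm above the counter; axes as the salami's, x pointing out of the end.
- tape_roll: Clear tape roll lying flat on the board beyond the salami's end, 54 mm diameter, 24 mm high; origin at its underside. Bystander.
- cheese_a: Small white cheese standing on the board by the outer end of the gauge, 38 mm diameter, 30 mm high; origin at its underside. Bystander.
- cheese_b: Small white cheese standing on the board beside the spring case, 38 mm diameter, 30 mm high; origin at its underside. Bystander.
- patties: Stack of patties between paper sheets, 110 mm diameter, 90 mm high, on the counter; origin at its underside. Bystander.
- spice_jar: Amber glass jar, 66 mm diameter, 110 mm high, on the counter; origin at its underside. Bystander.
- spatula: Steel spatula lying on the far side of the counter. Bystander.
- bowl: Steel bowl, 120 mm diameter, 50 mm high, on the counter; origin at its underside. Bystander.

How it is judged:
By the outcome, as a careful person would: the job done as asked, in the order asked, and still so for the second after the job is handed in, with the robot touching nothing.
It also fails if it takes over 42 s, if anything falls off the work surface, if the arm or the gripper's body presses on something with over 40 N, if the wrist force passes 120 N, or if a joint passes its speed limit or range.

## Robot

A 6-joint arm with a two-finger parallel gripper is mounted at the origin on the work surface. World frame = base frame: x ahead of the robot, y to its left, z up, the work surface at z = 0. Lengths are in mm, angles in rad, forces in N, time in s.
With the tool pointing down it reaches from about 375 to 900 mm from the base axis. Payload 3.1 kg.
Tool frame: the origin (TCP) lies between the finger pads; the fingertips stand 17 mm ahead of it and the grasp point (between the pads) lies 2 mm behind it; z points along the fingers, y is the line along which they close (so a half turn about z gives the same grasp; the last joint's range is limited). The gripper opens to 87 mm and grips with 3 to 60 N. Pads are 19 mm wide; open, the fingers measure 117 mm over their backs; the gripper's body (75 mm by 190 mm) begins 51 mm behind the grasp point.
Start: joints at [-0.178, 0.527, 1.433, -0, 1.181, -0.178], TCP at [624.977, 0.034, 239.548] pointing down, gripper open.
Joint ranges: [-3.08, 3.08], [-0.75, 2.2], [0.22, 2.44], [-1.43, 4.57], [0, 2.65], [-2.85, 2.85]. Speed limits (rad/s): [2.79, 2.79, 3.14, 3.14, 3.14, 3.14].

## Interface

Orientations are given as a 3x3 rotation matrix whose columns are the frame's x, y, z axes.
In Python, from rig import env gives the robot as it stands.
- The arm moves only by the tool arm_command, never from a script. Its arguments are lists of equal length, an entry for each row: "claw": the opening, from -1 (shut) to 1 (fully open); "translation": the shift along the tool's x, y, z normalised to -1 to 1, where 1 is 200 mm, a list of three; "turn": the turn about the tool's z normalised to -1 to 1, where 1 is 90 degrees. A call has 1 to 12 rows; each row is the pose to reach, as a shift and turn from the pose commanded when the call began, along the tool's axes at that moment; what a row does not reach only later rows make up. A row lasts 1/8 s, in which the tool goes at most 62.5 mm and 10.7 degrees, less where a joint would pass 70% of its speed; a pose out of reach is approached as far as the arm can. A call with a number of a shift or a turn outside -1 to 1 is refused whole. A call with a gripper value outside its range is refused whole. The fingers move at their own pace and stop on an object; "squeeze" is the grip in N (left out, the last holds). Time passes only in rows, so rows that repeat a pose let the fingers close. It gives the time, the measured TCP pose, the force, the opening and the grip force at its end, in the units of the state.
- env.sense(): the state, without advancing time (a new reading comes with each control period).
- env.capture(name): name is "scene" or "side" or "wrist"; returns a dict with "image" (384x512x3 uint8, blue, green, red), "fx", "fy", "cx", "cy" (pixels), "eye" and "attitude" of the camera in the world. Camera axes: x right, y down, z forward; pixel columns grow to the right and rows downward; lengths in mm; the calibration is good to about 2 mm. A picture is of the moment at which its call begins. There is no depth.
- env.job_done(): hands the job in; it is judged then, once.
The state is a dict: "clock": time; "joints": joint angles; "joint_vel": joint speeds; "effort": joint torques, N m; "tcp_pos": TCP position; "orientation": TCP orientation; "wrist_force": force on the tool from outside, world axes, zero at the start; "moment": the same for the moment, N m; "gripper_width": finger opening in mm; "grasp_force": force on a finger pad.
Only numpy, scipy, OpenCV 4.12 (cv2) and the standard library are available. Lean on these libraries where they do the work, as an engineer would, in place of code of your own. Each camera call takes 0.05 s, during which the arm holds its last target. There are 200 camera calls.

## Working session

There is one attempt and no reset: what is moved stays moved. The work goes in short steps, Python scripts to look and compute and a tool call to move; the robot and the scene stay as the last step left them, time stands still between calls to the robot, and variables do not carry over. Pictures are saved under pics/ and viewed, at most 10 in all, crops included, and the job is handed in when it is done.

Besides the shell and the picture viewer there is one more tool, called after "Call:" as a command line: name --pt "numbers of a row" for each row, then --argument value for the rest. arm_command: Moves the arm, as the interface text tells. Its arguments: {"type":"object","properties":{"claw":{"type":"array","items":{"type":"number"}},"translation":{"type":"array","items":{"type":"array","items":{"type":"number"}}},"turn":{"type":"array","items":{"type":"number"}},"squeeze":{"type":"number"}},"required":["claw","translation","turn"]}

```bash
mkdir -p pics; cat > h.py <<'E'
import numpy as np, cv2
from rig import env
def cam(n):
    c=env.capture(n); return c
def proj(c,P):
    R=np.array(c["attitude"]);p=(np.atleast_2d(P)-np.array(c["eye"]))@R
    return np.c_[c["fx"]*p[:,0]/p[:,2]+c["cx"],c["fy"]*p[:,1]/p[:,2]+c["cy"]]
def back(c,uv,z):
    R=np.array(c["attitude"]);uv=np.atleast_2d(np.array(uv,float))
    d=np.c_[(uv[:,0]-c["cx"])/c["fx"],(uv[:,1]-c["cy"])/c["fy"],np.ones(len(uv))]@R.T
    e=np.array(c["eye"]); return e+d*((z-e[2])/d[:,2])[:,None]
E
python3 - <<'E'
from h import *
import pickle
D={}
for n in("scene","side","wrist"):
    c=cam(n);D[n]=c;print(n,c["eye"],np.round(c["attitude"],3).tolist(),c["fx"])
    cv2.imwrite(f"pics/{n}0.png",cv2.resize(c["image"],(800,600),interpolation=cv2.INTER_CUBIC))
pickle.dump(D,open("D0.pkl","wb"))
s=env.sense();print(s["clock"],s["orientation"],s["gripper_width"],s["wrist_force"])
E
```

```text
scene [1040.80361091  675.84773     798.10239616] [[-0.844, 0.344, -0.412], [0.536, 0.551, -0.639], [0.008, -0.76, -0.65]] 402.55459313650726
side [ -45.68702937 -633.46673227 1172.26260774] [[0.69, -0.563, 0.455], [-0.724, -0.533, 0.438], [-0.004, -0.632, -0.775]] 411.03928643787987
wrist [624.32240644  75.91039738 384.69159913] [[1.0, -0.0, -0.002], [-0.001, -0.961, -0.277], [-0.001, 0.277, -0.961]] 267.79216524991045
0.15 [[ 3.38132476e-05  9.99998611e-01 -1.66617420e-03]
 [ 9.99999947e-01 -3.32740845e-05  3.23620111e-04]
 [ 3.23564221e-04 -1.66618505e-03 -9.99998560e-01]] 87.0140317128354 [-0.76667653  0.67387297  0.6668744 ]
```

View pics/scene0.png

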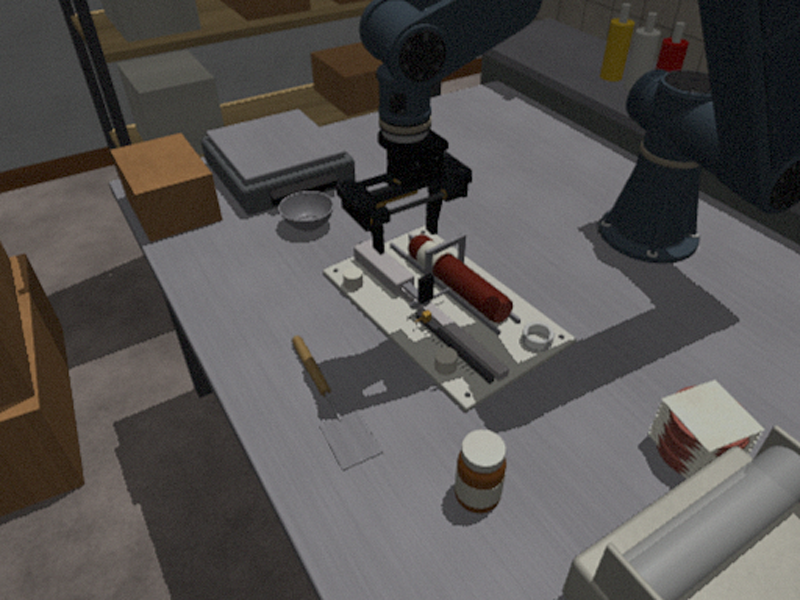

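View pics/side0.png

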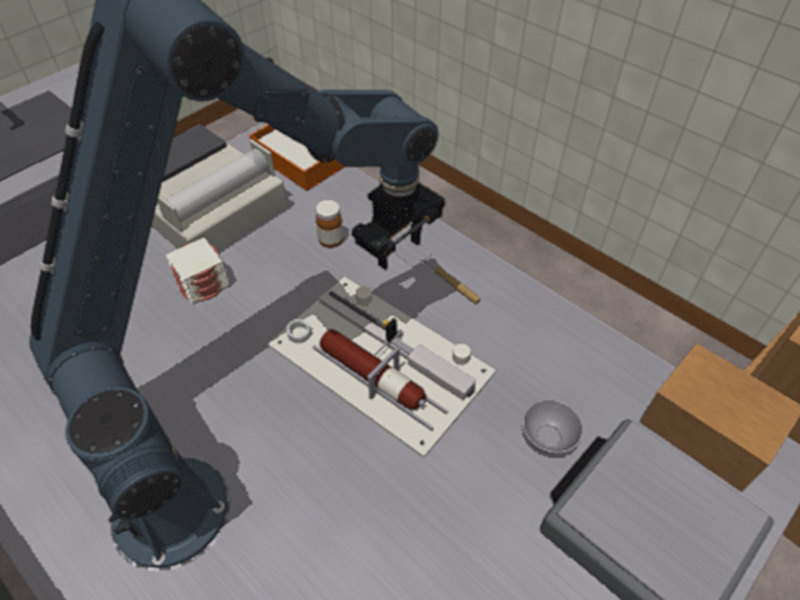

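View pics/wrist0.png

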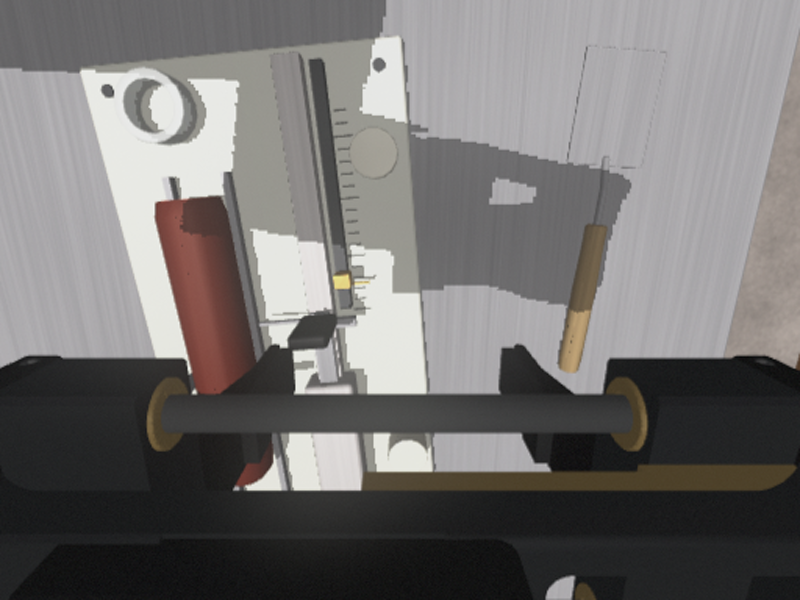

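The scene view shows the board's corners at (323,272), (468,410) and (577,338). In the side view they are at (345,277), (495,370), (425,455) and (268,345). In the wrist view they are at (82,70) and (403,37), with the tab near (313,330), the rider at (342,282), and the salami end at about (157–222,200). The pull direction is roughly world +y.

```bash
cat > fit.py <<'E'
from h import *
import pickle
from scipy.optimize import least_squares
D=pickle.load(open("D0.pkl","rb"))
k=0.64
C={(1,1):0,(1,-1):1,(-1,1):2,(-1,-1):3}
obs=[("scene",-1,-1,323,272),("scene",1,-1,468,410),("scene",1,1,577,338),
("side",1,-1,345,277),("side",-1,-1,495,370),("side",-1,1,425,455),("side",1,1,268,345),("wrist",1,1,82,70),("wrist",1,-1,403,37)]
def w(p,P):
    c,s=np.cos(p[2]),np.sin(p[2]);P=np.atleast_2d(P)
    return np.c_[p[0]+c*P[:,0]-s*P[:,1],p[1]+s*P[:,0]+c*P[:,1],P[:,2]]
def res(p):
    return np.concatenate([proj(D[n],w(p,[a*220,b*130,12]))[0]-k*np.array([u,v]) for n,a,b,u,v in obs])
E
python3 - <<'E'
from fit import *
r=least_squares(res,[600,50,1.6],loss="soft_l1");p=r.x
print(p,np.round(res(p).reshape(-1,2),1).tolist())
np.save("p.npy",p)
def inv(P):
    c,s=np.cos(p[2]),np.sin(p[2]);d=P[:,:2]-p[:2];return d@np.array([[c,-s],[s,c]])
c=D["wrist"]
print("tab",inv(back(c,k*np.array([[317,332]]),93)),"rider",inv(back(c,k*np.array([[342,287]]),44)),"salend",inv(back(c,k*np.array([[190,197]]),66)))
# crops w/ overlay grid of board coords at z=66, y=50 salami top line ticks each 10mm
def crop(n,pts,half,sc,out,x):
    im=D[n]["image"];u,v=proj(D[n],w(p,x))[0].astype(int)
    hx,hy=half;u0,v0=max(u-hx,0),max(v-hy,0)
    q=cv2.resize(im[v0:v0+2*hy,u0:u0+2*hx],None,fx=sc,fy=sc,interpolation=cv2.INTER_CUBIC)
    print(out,"origin",u0,v0,"scale",sc)
    return q
a=crop("wrist",None,(64,60),5,"w",[20,0,40]);b=crop("scene",None,(50,40),8,"s",[20,0,40]);d=crop("side",None,(50,40),8,"sd",[20,0,40])
cv2.imwrite("pics/cw.png",a);cv2.imwrite("pics/cs.png",b);cv2.imwrite("pics/cd.png",d)
E
```

```text
[517.9900958  -45.38758455   1.65672138] [[-2.2, -2.1], [-2.9, -1.5], [-1.5, -0.1], [0.2, -1.1], [1.7, -0.5], [0.1, 0.3], [0.1, -1.4], [-2.4, -0.8], [-0.4, -0.3]]
tab [[  9.96625345 -48.1024887 ]] rider [[ 30.85267885 -63.10915834]] salend [[113.88114743  37.09953115]]
w origin 109 134 scale 5
s origin 235 149 scale 8
sd origin 189 179 scale 8
```

View pics/cw.png

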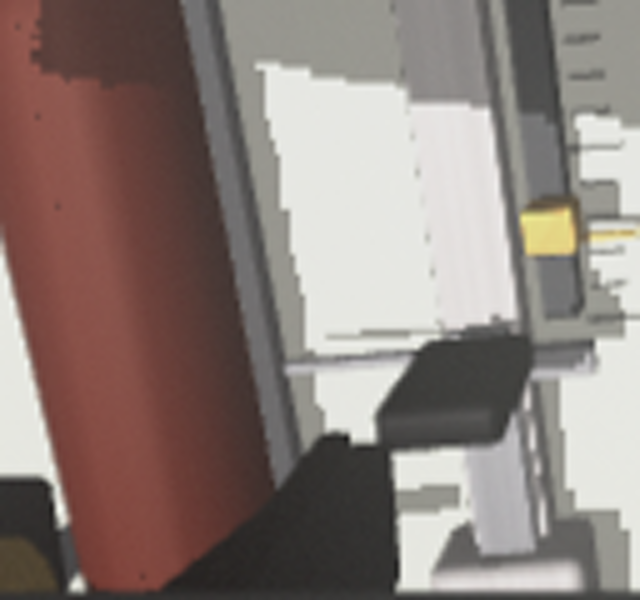

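View pics/cs.png

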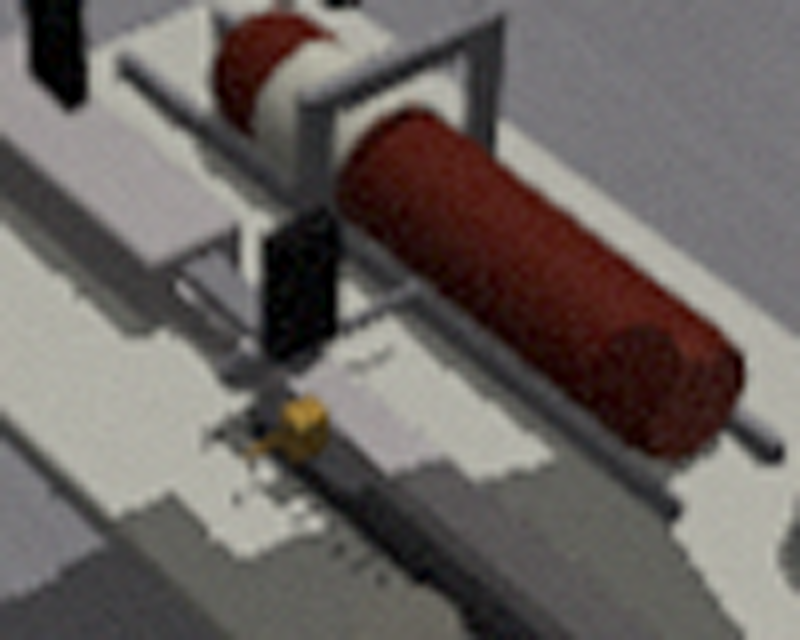

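The wrist crop shows the tab's top face centred at about crop (438,430) and the rider's home edge at (552,254). The pointer tip is at (285,368). The scene crop shows the salami's cut disc at about (705,395).

```bash
cat >> fit.py <<'E'
def inv(p,P):
    c,s=np.cos(p[2]),np.sin(p[2]);d=P[:,:2]-p[:2];return d@np.array([[c,-s],[s,c]])
E
python3 - <<'E'
from fit import *
p=np.load("p.npy");c=D["wrist"]
q=lambda u,v:[109+(u)/5-.4,134+v/5-.4]
for n,uv,z in [("tab",q(438,430),93),("ptr tip",q(287,368),35),("ptr mid",q(350,362),35),("rider",q(552,254),44),("sal L",[157*k,203*k],50),("sal top",[190*k,198*k],66),("sal R",[224*k,197*k],50),("cornTL",[82*k,70*k],12),("cornTR",[403*k,37*k],12)]:
    P=back(c,[uv],z);print(n,P[0].round(1),inv(p,P).round(1))
# scene check
s=D["scene"];g=lambda u,v:[235+u/8-.4,149+v/8-.4]
for n,uv,z in [("rider",g(308,402),44),("salend ctr",g(700,395),39),("tabtop",g(298,218),93)]:
    P=back(s,[g(0,0) if 0 else uv],z);print("S",n,P[0].round(1),inv(p,P).round(1))
cv2.imwrite("pics/cd2.png",cv2.imread("pics/cd.png"))
E
```

```text
tab [556.8 -40.2  93. ] [[  1.9 -39.1]]
ptr tip [502.8 -44.9  35. ] [[ 1.8 15.1]]
ptr mid [520.3 -43.2  35. ] [[ 2.  -2.5]]
rider [578.3 -10.2  44. ] [[ 29.9 -63.1]]
sal L [437.2  59.8  50. ] [[111.7  71.5]]
sal top [471.2  64.2  66. ] [[113.2  37.3]]
sal R [490.   64.3  50. ] [[111.7  18.5]]
cornTL [372.4 161.7  12. ] [[218.8 127.3]]
cornTR [629.1 184.6  12. ] [[ 219.6 -130.5]]
S rider [572.8  -6.9  44. ] [[ 33.6 -57.9]]
S salend ctr [450.9  58.4  39. ] [[109.2  57.9]]
S tabtop [554.1 -43.6  93. ] [[ -1.3 -36.1]]
```

View pics/cd.png

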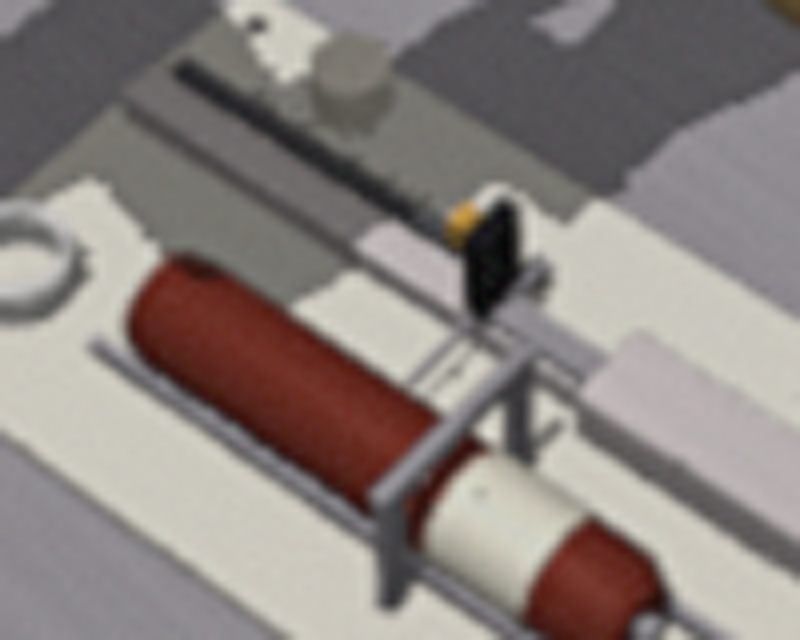

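The side crop confirms the layout, with the salami end at crop (150,300), the tab at (495,245) and the rider at (462,220). The tab is at about (556.8, -40.2) and the salami end is about 110.5 mm further along the pull. I'll move above the tab with the camera on the salami side.

Call:
arm_command --claw '[1,1,1,1,1,1,1,1,1,1]' --pt "-0.05 -0.08 0.05" --pt "-0.1 -0.17 0.1" --pt "-0.15 -0.26 0.2" --pt "-0.201 -0.341 0.3" --pt "-0.201 -0.341 0.35" --pt "-0.201 -0.341 0.39" --pt "-0.201 -0.341 0.39" --pt "-0.201 -0.341 0.39" --pt "-0.201 -0.341 0.39" --pt "-0.201 -0.341 0.39" --turn '[-0.11,-0.22,-0.33,-0.44,-0.55,-0.66,-0.77,-0.88,-1,-1]'

```text
clock: 1.4
tcp_pos: [556.6, -40.1, 161.4]
orientation: [[-1.0, 0.002, -0.0], [0.002, 1.0, 0.0], [0.0, 0.0, -1.0]]
wrist_force: [0.0, -0.6, -0.2]
gripper_width: 87.4
grasp_force: 0.0
```

Call:
arm_command --claw '[1,1]' --pt "0 0 0" --pt "0 0 0" --turn '[-0.054,-0.054]'

```text
clock: 1.65
tcp_pos: [556.7, -40.1, 161.4]
orientation: [[-0.997, -0.081, -0.0], [-0.081, 0.997, 0.0], [0.0, 0.0, -1.0]]
wrist_force: [-0.0, -0.4, 0.2]
gripper_width: 87.0
grasp_force: 0.0
```

```bash
python3 - <<'E'
from fit import *
p=np.load("p.npy")
c=cam("wrist");pickle.dump(c,open("c1.pkl","wb"))
s=env.sense();print(s["clock"],s["tcp_pos"],np.round(s["orientation"],3).tolist(),s["joints"])
print(proj(c,w(p,[[1.9,-39.1,93],[112.3,50,66],[2,15,35],[112.3,23,39]])))
cv2.imwrite("pics/w1.png",cv2.resize(c["image"],(800,600),interpolation=cv2.INTER_CUBIC))
E
```

```text
1.7 [556.70503603 -40.13608973 161.47890837] [[-0.997, -0.081, -0.0], [-0.081, 0.997, 0.0], [0.0, 0.0, -1.0]] [-2.72203660e-01  5.43206049e-01  1.67650080e+00  6.26697912e-05
  9.22094827e-01 -1.92444884e+00]
[[253.86118948 209.55200007]
 [382.80986735  99.61093772]
 [253.64526701 139.04377144]
 [366.46239678 130.4474984 ]]
```

View pics/w1.png

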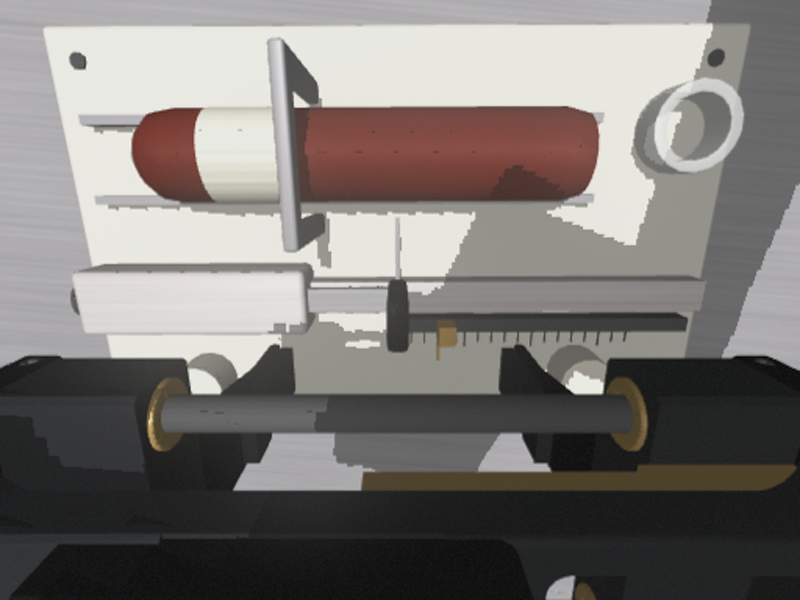

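The pointer tip is at (397,217), the tab top at (397,325), and the salami's end edge at u≈599. All of these match the prediction. I'll descend and close.

Call:
arm_command --claw '[1,1,1,1,1,1]' --pt "0 0 0.08" --pt "0 0 0.18" --pt "0 0 0.28" --pt "0 0 0.38" --pt "0 0 0.447" --pt "0 0 0.447" --turn '[0,0,0,0,0,0]'

```text
clock: 2.45
tcp_pos: [555.8, -39.9, 70.7]
orientation: [[-0.996, -0.084, -0.003], [-0.084, 0.996, 0.001], [0.003, 0.001, -1.0]]
wrist_force: [-0.5, -0.3, -0.5]
gripper_width: 87.0
grasp_force: 0.0
```

Call:
arm_command --claw '[0.5,0,-0.5,-1,-1,-1,-1,-1,-1,-1]' --pt "0 0 0" --pt "0 0 0" --pt "0 0 0" --pt "0 0 0" --pt "0 0 0" --pt "0 0 0" --pt "0 0 0" --pt "0 0 0" --pt "0 0 0" --pt "0 0 0" --turn '[0,0,0,0,0,0,0,0,0,0]' --squeeze 40

```text
clock: 3.7
tcp_pos: [556.7, -39.7, 72.1]
orientation: [[-0.996, -0.085, -0.0], [-0.085, 0.996, 0.001], [0.0, 0.001, -1.0]]
wrist_force: [0.3, 3.2, 1.4]
gripper_width: 11.8
grasp_force: 40.0
```

Call:
arm_command --claw '[-1,-1,-1,-1,-1,-1,-1,-1,-1,-1,-1,-1]' --pt "0 0.01 0" --pt "0 0.03 0" --pt "0 0.06 0" --pt "0 0.09 0" --pt "0 0.12 0" --pt "0 0.15 0" --pt "0 0.18 0" --pt "0 0.21 0" --pt "0 0.24 0" --pt "0 0.27 0" --pt "0 0.29 0" --pt "0 0.3 0" --turn '[0,0,0,0,0,0,0,0,0,0,0,0]'

```text
clock: 5.2
tcp_pos: [551.7, 19.1, 72.1]
orientation: [[-0.996, -0.086, -0.0], [-0.086, 0.996, -0.001], [0.0, -0.001, -1.0]]
wrist_force: [-1.0, -8.2, -1.9]
gripper_width: 11.6
grasp_force: 40.0
```

Call:
arm_command --claw '[-1,-1,-1,-1,-1,-1,-1,-1,-1,-1,-1,-1]' --pt "0 0.01 0" --pt "0 0.03 0" --pt "0 0.06 0" --pt "0 0.09 0" --pt "0 0.12 0" --pt "0 0.15 0" --pt "0 0.18 0" --pt "0 0.205 0" --pt "0 0.225 0" --pt "0 0.235 0" --pt "0 0.24 0" --pt "0 0.24 0" --turn '[0,0,0,0,0,0,0,0,0,0,0,0]'

```text
clock: 6.7
tcp_pos: [547.7, 66.1, 72.1]
orientation: [[-0.996, -0.086, -0.0], [-0.086, 0.996, -0.002], [0.0, -0.002, -1.0]]
wrist_force: [-0.4, -9.7, -1.0]
gripper_width: 11.5
grasp_force: 40.0
```

```bash
python3 - <<'E'
from fit import *
c=cam("wrist");pickle.dump(c,open("c2.pkl","wb"))
s=env.sense();print(s["clock"],s["tcp_pos"],s["wrist_force"],s["gripper_width"])
print(c["eye"],np.round(c["attitude"],3).tolist())
p=np.load("p.npy")
print(proj(c,w(p,[[112.3,50,66],[112.3,23,39],[110,15,35],[110,-10,35]])))
cv2.imwrite("pics/w2.png",cv2.resize(c["image"][0:240,150:470],(800,600),interpolation=cv2.INTER_CUBIC))
E
```

```text
6.75 [547.6643987   66.09988627  72.11411909] [ 0.7119387  -9.52993713 -1.39843943] 11.988118551862065
[471.68212757  59.79265943 218.14204153] [[-0.085, 0.957, 0.276], [0.996, 0.082, 0.021], [-0.003, 0.277, -0.961]]
[[261.01737506  90.74620317]
 [259.75526215 138.2827259 ]
 [256.19315373 149.78600889]
 [256.12518373 185.40827304]]
```

View pics/w2.png

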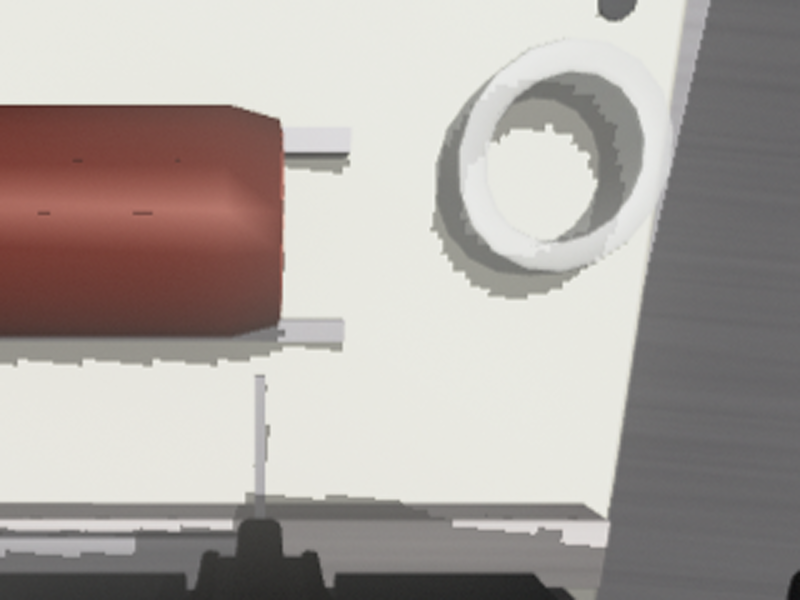

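The salami's flat end is at crop u≈282 (v 120–320), and the pointer is at u≈260 (v 377–515), still short of it.

```bash
python3 - <<'E'
from fit import *
c=pickle.load(open("c2.pkl","rb"));p=np.load("p.npy")
f=lambda u,v:[150+u/2.5-.3,v/2.5-.3]
g=cv2.cvtColor(c["image"],cv2.COLOR_BGR2GRAY).astype(int)
print(g[160:176:5,248:262]); print(c["image"][80,256:270].tolist(), c["image"][110,256:270].tolist())
for n,uv,z in [("tip",f(260,380),35),("ptr",f(260,450),35),("ptr base",f(261,510),35),("end top",f(283,215),66),("end lo side",f(281,310),39),("end far",f(283,125),45)]:
    print(n,inv(p,back(c,[uv],z)).round(1))
E
```

```text
[[231 230 231 224 191 183 182 183 226 231 231 230 231 230]
 [230 230 231 223 190 181 181 182 227 230 230 230 231 231]
 [230 230 231 223 187 180 180 179 158 152 225 231 231 231]
 [231 230 231 224 188 179 178 179 157 225 230 231 231 231]]
[[74, 83, 134], [74, 81, 131], [72, 80, 131], [74, 82, 132], [75, 82, 132], [74, 83, 131], [79, 87, 132], [144, 155, 178], [218, 226, 227], [224, 231, 231], [224, 231, 231], [224, 231, 231], [224, 231, 231], [224, 231, 231]] [[71, 76, 116], [69, 76, 115], [71, 77, 116], [70, 76, 115], [70, 77, 115], [71, 77, 115], [90, 99, 154], [215, 223, 225], [224, 231, 232], [224, 231, 231], [224, 231, 231], [224, 231, 231], [224, 232, 231], [224, 231, 231]]
tip [[108.3  13.7]]
ptr [[108.3  -5.9]]
ptr base [[108.6 -23.6]]
end top [[113.3  52.5]]
end lo side [[113.8  32.3]]
end far [[113.7  74.2]]
```

Call:
arm_command --claw '[-1,-1,-1,-1,-1,-1,-1,-1,-1,-1,-1,-1]' --pt "0 0.01 0" --pt "0 0.02 0" --pt "0 0.026 0" --pt "0 0.026 0" --pt "0 0.026 0" --pt "0 0.026 0" --pt "0 0.026 0" --pt "0 0.026 0" --pt "0 0.026 0" --pt "0 0.026 0" --pt "0 0.026 0" --pt "0 0.026 0" --turn '[0,0,0,0,0,0,0,0,0,0,0,0]'

```text
clock: 8.25
tcp_pos: [547.2, 71.1, 72.1]
orientation: [[-0.996, -0.086, -0.0], [-0.086, 0.996, -0.003], [0.0, -0.002, -1.0]]
wrist_force: [-0.4, -9.8, -1.4]
gripper_width: 11.8
grasp_force: 40.0
```

```bash
python3 - <<'E'
from fit import *
c=cam("wrist");p=np.load("p.npy")
s=env.sense();print(s["clock"],s["tcp_pos"],s["wrist_force"])
for v in (80,110,128):print(v,c["image"][v,246:264,0].tolist(),c["image"][v,246:264,2].tolist())
for v in (158,165,175):print(v,c["image"][v,246:264,1].tolist())
pickle.dump(c,open("c3.pkl","wb"))
E
```

```text
8.3 [547.25332939  71.14536537  72.10509268] [ 0.2580905  -9.85699989 -0.6996386 ]
80 [76, 75, 76, 74, 76, 75, 77, 82, 116, 140, 217, 224, 224, 224, 224, 224, 224, 224] [136, 134, 134, 132, 134, 133, 133, 130, 134, 150, 225, 231, 231, 231, 231, 231, 232, 231]
110 [68, 67, 68, 70, 69, 71, 70, 89, 116, 139, 217, 223, 223, 223, 224, 223, 224, 224] [115, 114, 115, 116, 114, 115, 115, 154, 139, 150, 225, 231, 231, 231, 231, 231, 231, 231]
128 [66, 65, 67, 67, 67, 67, 67, 97, 172, 181, 181, 182, 182, 181, 182, 182, 182, 183] [91, 89, 89, 88, 88, 88, 87, 107, 173, 181, 181, 182, 181, 182, 183, 182, 183, 183]
158 [231, 231, 231, 231, 232, 224, 190, 183, 183, 182, 158, 226, 231, 231, 231, 231, 231, 231]
165 [231, 231, 231, 231, 231, 224, 190, 181, 181, 180, 158, 225, 231, 231, 231, 231, 232, 232]
175 [231, 231, 231, 231, 231, 223, 188, 178, 178, 178, 226, 231, 231, 232, 231, 231, 231, 231]
```

The pointer (px 252–255) is now level with the salami end (px ≈254). I'll hold briefly, then guide the slide back.

Call:
arm_command --claw '[-1,-1,-1,-1,-1,-1,-1,-1,-1,-1,-1,-1]' --pt "0 0 0" --pt "0 0 0" --pt "0 0 0" --pt "0 -0.005 0" --pt "0 -0.02 0" --pt "0 -0.04 0" --pt "0 -0.06 0" --pt "0 -0.08 0" --pt "0 -0.1 0" --pt "0 -0.12 0" --pt "0 -0.14 0" --pt "0 -0.16 0" --turn '[0,0,0,0,0,0,0,0,0,0,0,0]'

```text
clock: 9.8
tcp_pos: [549.9, 40.0, 72.1]
orientation: [[-0.996, -0.085, -0.0], [-0.085, 0.996, -0.001], [0.0, -0.001, -1.0]]
wrist_force: [-1.5, -6.5, -1.3]
gripper_width: 11.8
grasp_force: 40.0
```

Call:
arm_command --claw '[-1,-1,-1,-1,-1,-1,-1,-1,-1,-1,-1,-1]' --pt "0 -0.02 0" --pt "0 -0.04 0" --pt "0 -0.06 0" --pt "0 -0.08 0" --pt "0 -0.1 0" --pt "0 -0.12 0" --pt "0 -0.14 0" --pt "0 -0.16 0" --pt "0 -0.18 0" --pt "0 -0.2 0" --pt "0 -0.22 0" --pt "0 -0.24 0" --turn '[0,0,0,0,0,0,0,0,0,0,0,0]'

```text
clock: 11.3
tcp_pos: [554.0, -7.2, 72.1]
orientation: [[-0.996, -0.085, -0.0], [-0.085, 0.996, 0.0], [-0.0, 0.0, -1.0]]
wrist_force: [-0.1, -3.3, -1.0]
gripper_width: 11.8
grasp_force: 40.0
```

Call:
arm_command --claw '[-1,-1,-1,-1,-1,-1,-1,-1,-1,-1,-1,-1]' --pt "0 -0.02 0" --pt "0 -0.04 0" --pt "0 -0.06 0" --pt "0 -0.08 0" --pt "0 -0.1 0" --pt "0 -0.12 0" --pt "0 -0.135 0" --pt "0 -0.148 0" --pt "0 -0.157 0" --pt "0 -0.163 0" --pt "0 -0.166 0" --pt "0 -0.166 0" --turn '[0,0,0,0,0,0,0,0,0,0,0,0]'

```text
clock: 12.8
tcp_pos: [556.7, -39.7, 72.1]
orientation: [[-0.996, -0.085, -0.0], [-0.085, 0.996, 0.001], [0.0, 0.001, -1.0]]
wrist_force: [0.1, 1.1, -1.4]
gripper_width: 11.7
grasp_force: 40.0
```

Call:
arm_command --claw '[-1,-1,-1,-1]' --pt "0 -0.003 0" --pt "0 -0.005 0" --pt "0 -0.005 0" --pt "0 -0.005 0" --turn '[0,0,0,0]'

```text
clock: 13.3
tcp_pos: [556.7, -39.8, 72.1]
orientation: [[-0.996, -0.084, -0.0], [-0.084, 0.996, 0.002], [0.0, 0.002, -1.0]]
wrist_force: [0.5, 5.8, -1.2]
gripper_width: 11.8
grasp_force: 40.0
```

The force rose to 5.8 N with no motion, so the slide is against its home stop. Releasing: open first, then lift.

Call:
arm_command --claw '[-0.7,-0.4,0,0.3,0.6,0.6,0.6,0.6]' --pt "0 0 0" --pt "0 0 0" --pt "0 0 0" --pt "0 0 0" --pt "0 0 0" --pt "0 0 0" --pt "0 0 0" --pt "0 0 0" --turn '[0,0,0,0,0,0,0,0]'

```text
clock: 14.3
tcp_pos: [556.8, -41.2, 72.1]
orientation: [[-0.996, -0.085, -0.0], [-0.085, 0.996, -0.0], [0.0, -0.0, -1.0]]
wrist_force: [0.1, -0.4, -1.1]
gripper_width: 68.2
grasp_force: 0.0
```

Call:
arm_command --claw '[0.6,0.6,0.6,0.6,0.6,0.6,0.6,0.6]' --pt "0 0 -0.05" --pt "0 0 -0.15" --pt "0 0 -0.25" --pt "0 0 -0.35" --pt "0 0 -0.42" --pt "0 0 -0.45" --pt "0 0 -0.45" --pt "0 0 -0.45" --turn '[0,0,0,0,0,0,0,0]'

```text
clock: 15.3
tcp_pos: [556.4, -41.0, 161.5]
orientation: [[-0.996, -0.085, -0.001], [-0.085, 0.996, 0.0], [0.001, 0.001, -1.0]]
wrist_force: [0.8, -0.9, -0.3]
gripper_width: 69.7
grasp_force: 0.0
```

```bash
python3 - <<'E'
from fit import *
c=cam("wrist");pickle.dump(c,open("c4.pkl","wb"));s=env.sense();print(s["clock"],s["tcp_pos"],s["gripper_width"])
p=np.load("p.npy");print(proj(c,w(p,[[1.9,15,35],[113.2,-64,44],[113.2,50,66]]))/.64)
cv2.imwrite("pics/w4.png",cv2.resize(c["image"],(800,600),interpolation=cv2.INTER_CUBIC))
E
```

```text
15.35 [556.35439836 -41.05868039 161.40048068] 69.55840862524661
[[397.76135689 218.11285414]
 [563.44516093 338.32791037]
 [601.51936711 157.39087139]]
```

View pics/w4.png

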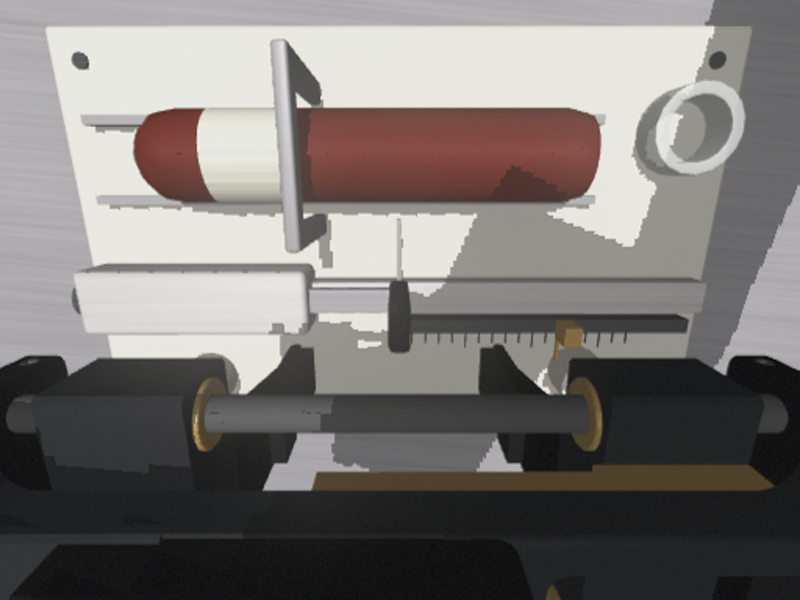

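The slide is home, with the pointer at u≈399. The rider stayed out, with its home-side top edge at about (562,338) against a predicted 563. The salami and the bystanders in view (tape roll, both cheeses) haven't moved.

```bash
python3 -c "
from rig import env
print(env.job_done())"
```

```text
the job is handed in; nothing more can be done
None
```

The job is handed in: I pulled the slide out about 111 mm, level with the salami's end, held it for over a second, guided it fully home and let go, and the rider stayed behind at the salami's end; no verdict was returned.

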